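# Reverse the office hand stamps into the new rack

## Task

A clerk on the far side of the counter will use the hand stamps from now on: move all four from their ink pads into the four wells of the empty white rack, in reverse order, so that the stamp now leftmost (as seen from the robot) goes into the rightmost well, the next into the next, and so on, one stamp in each well. Each must end standing upright on its rubber face on the floor of its well, let go and still, and no stamp may fall over on the way.

Things in the scene. Friction and masses are not known exactly. Their poses are not given: they have to be found in the camera images.
- stamp_round: Hand stamp with a round base, 40 mm in diameter and 14 mm thick, a thin neck (16 mm) and a ball grip 32 mm in diameter whose centre is 55 mm above the underside; 71 mm tall, about 90 g. Rubber sole, dark steel base, pale wooden grip. Loose, standing upright on its own ink pad; origin at the centre of its underside, z up through the grip. 
- stamp_square: Hand stamp with a square base 38 x 38 mm, 16 mm thick, a 16 mm neck and an upright round grip 22 mm in diameter from 42 to 92 mm above the underside; the tallest, 92 mm, about 110 g. Rubber sole, dark steel base, pale wooden grip. Loose, standing upright on its own ink pad; origin at the centre of its underside, z up through the grip. 
- stamp_oblong: Hand stamp with an oblong base, 26 mm along its x and 46 mm along its y, 16 mm thick, and a flat block grip, 18 mm along x and 36 mm along y, from 40 to 72 mm above the underside; 72 mm tall, about 100 g. Rubber sole, dark steel base, pale wooden grip. Loose, standing upright on its own ink pad; origin at the centre of its underside, z up through the grip. 
- stamp_small: The slimmest hand stamp: round base 30 mm in diameter, 14 mm thick, and a straight round stick grip 16 mm in diameter from 14 to 74 mm above the underside; 74 mm tall, about 70 g. Rubber sole, dark steel base, pale wooden grip. Loose, standing upright on its own ink pad; origin at the centre of its underside, z up through the grip. 
- pad_round: Round black ink pad, 54 mm in diameter, 10 mm high, fixed on the tray; the round stamp stands on it at the start. Origin at the centre of its underside.
- pad_square: Square black ink pad, 54 x 54 mm, 10 mm high, fixed on the tray; the square stamp stands on it at the start. Origin at the centre of its underside.
- pad_oblong: Oblong black ink pad, 40 mm along x and 58 mm along y, 10 mm high, fixed on the tray; the oblong stamp stands on it at the start. Origin at the centre of its underside.
- pad_small: Small round black ink pad, 42 mm in diameter, 10 mm high, fixed on the tray; the small stamp stands on it at the start. Origin at the centre of its underside.
- tray: Flat grey board, fixed, 76 (x) x 276 (y) x 12 mm thick. It carries the four ink pads in one row along y, at y = 99, 33, -33 and -99 mm; which pad is where changes. Origin at the centre of its underside; x points roughly away from the robot, y roughly to the robot's left, turned by up to 10 degrees.
- rack: White rack, fixed, empty, 66 (x) x 268 (y) x 24 mm high: four wells in a row along y, centres at x = 0, y = 99, 33, -33, -99 mm. Each is 58 (x) x 62 (y) mm inside, walls 4 mm, floor 6 mm above the underside. Origin: centre of the underside; x away from the robot, y to the robot's left, turned up to 10 degrees. Nearer to the robot than the tray, or farther.
Not all that is in view belongs to the job. Leave any blue look-alike of the stamp_small alone.

How it is judged:
By the outcome, as a careful person would: the job done as asked, in the order asked, and still so for the second after the job is handed in, with the robot touching nothing.
It also fails if it takes over 104 s, if anything falls off the work surface, if the arm or the gripper's body presses on something with over 40 N, if the wrist force passes 120 N, or if a joint passes its speed limit or range.

## Robot

A 6-joint arm with a two-finger parallel gripper is mounted at the origin on the work surface. World frame = base frame: x ahead of the robot, y to its left, z up, the work surface at z = 0. Lengths are in m, angles in rad, forces in N, time in s.
With the tool pointing down it reaches from about 0.3 to 0.875 m from the base axis. Payload 6.4 kg.
Tool frame: the origin (TCP) lies between the finger pads; the fingertips stand 11 mm ahead of it and the grasp point (between the pads) lies 8 mm behind it (ctrl.tcp_to_tips is the distance from the TCP to the fingertips, in m); x points along the fingers, z is the direction in which the jaws open and shut, and the axes are right-handed (so a half turn about x gives the same grasp; the last joint's range is limited). The gripper opens to 85 mm and grips with 20 to 120 N. Pads are 22 mm wide; open, the fingers measure 114 mm over their backs; the gripper's body (76 mm by 85 mm) begins 54 mm behind the grasp point. The pads swing forward as they close: fully open they stand 13 mm farther back than shut.
Start: joints at [1.009, 0.181, 1.607, -0, 1.354, -0.206], TCP at [0.2, 0.539, 0.242] pointing down, gripper open.
Joint ranges: [-2.99, 2.99], [-0.89, 2.07], [0.3, 2.58], [-1.14, 4.28], [0, 2.63], [-3.12, 3.12]. Speed limits (rad/s): [2.57, 2.57, 3.01, 3.14, 3.14, 3.14].

## Interface

Orientations are given as a unit quaternion [w, x, y, z].
In Python, from bench import ctrl, eyes, hand_in gives the robot as it stands. The module is installed in compiled form; this text tells all that it offers.
- The arm moves only by the tool step_arm, never from a script. Its arguments are lists of equal length, an entry for each row: "xyz": the shift along the world's x, y, z in mm, a list of three; "spin": the turn about the world's z in rad; "fingers": the opening in per cent of the stroke, from 0 (shut) to 100 (fully open). A call has 1 to 10 rows; each row is the pose to reach, as a shift and turn from the pose commanded when the call began; what a row does not reach only later rows make up. A row lasts 1/10 s, in which the tool goes at most 50 mm and 8.59 degrees, less where a joint would pass 70% of its speed; a pose out of reach is approached as far as the arm can. A call with a gripper value outside its range is refused whole. The fingers move at their own pace and stop on an object; the grip force is fixed at half the most. Time passes only in rows, so rows that repeat a pose let the fingers close. It gives the time, the measured TCP pose, the force and the opening at its end, in the units of the state.
- ctrl.get_obs(): the state, without advancing time (a new reading comes with each control period).
- eyes.camera(name): name is "scene" or "top" or "wrist"; returns the picture (420x560x3 uint8, red, green, blue); there is no depth.
- eyes.camera_model(name): a dict with "vertical_fov" (degrees; the focal length in pixels is half the picture's height over the tangent of half this angle, whatever the lens; pixels are square), "cx", "cy" (the principal point, pixels), "dist_coeffs" ([k1, k2, p1, p2, k3] as OpenCV has them; the pictures are not rectified), "pose" (4x4, takes a point from camera to world coordinates); the wrist camera has in their place "tool_from_camera" (4x4, takes a point from camera to tool coordinates, whose origin is the TCP and whose axes are the tool frame's). Camera axes: x right, y up, looking along -z (the intrinsics and any distortion apply to the point x, -y, -z); pixel columns grow to the right and rows downward; lengths in m; the calibration is good to about 2 mm. A picture is of the moment at which its call begins: read the wrist's pose just before it. camera_model takes no time and is no camera call.
- hand_in(): hands the job in, once; it reports no verdict.
The state is a dict: "time_s": time; "q": joint angles; "dq": joint speeds; "joint_efforts": joint torques, N m; "eef_pos": TCP position; "eef_rot": TCP orientation; "wrist_force": force on the tool from outside, world axes, zero at the start; "torque": the same for the moment, N m; "opening": opening from 0.0 (shut) to 1.0 (fully open).
Only numpy, scipy, OpenCV 4.12 (cv2) and the standard library are available. Lean on these libraries where they do the work, as an engineer would, in place of code of your own. Each camera call takes 0.05 s, during which the arm holds its last target.

## Working session

There is one attempt and no reset: what is moved stays moved. The work goes in short steps, Python scripts to look and compute and a tool call to move; the robot and the scene stay as the last step left them, time stands still between calls to the robot, and variables do not carry over. Pictures are saved under pics/ and viewed, and the job is handed in when it is done.

Besides the shell and the picture viewer there is one more tool, called as name(argument=value, ...), one argument or row to a line, values as JSON. step_arm: Moves the arm, as the interface text tells. Its arguments: {"type":"object","properties":{"xyz":{"type":"array"},"spin":{"type":"array"},"fingers":{"type":"array"}},"required":["xyz","spin","fingers"]}

```bash
mkdir -p pics; ls; python3 - <<'E'
from bench import ctrl, eyes
import cv2,json
o=ctrl.get_obs()
for k in o: print(k,o[k])
for n in ["scene","top","wrist"]:
    im=eyes.camera(n); cv2.imwrite(f"pics/{n}0.png",im[:,:,::-1])
    m=eyes.camera_model(n); print(n,m)
E
```

```text
pics
time_s 0.0
q [ 1.00870731e+00  1.81531007e-01  1.60804299e+00 -2.22760706e-05
  1.35383273e+00 -2.06320473e-01]
dq [-0.00103966 -0.00249282 -0.00037139 -0.00202557 -0.00027359  0.00065222]
joint_efforts [-2.56980398e-03 -4.44867647e+01 -3.51333153e+01 -4.45201022e-04
  9.21470724e-03  6.23326670e-07]
eef_pos [0.19997409 0.53850723 0.24137289]
eef_rot [ 0.57999529 -0.4038951   0.58117018  0.40338001]
wrist_force [-0.91716212  0.37051949 -0.14053468]
torque [0.0041926  0.02221575 0.00742203]
opening 0.9967422794247429
scene {'vertical_fov': 42.06009458263104, 'cx': 279.3503125068043, 'cy': 214.55145597256234, 'dist_coeffs': array([-0.04652223,  0.        ,  0.        ,  0.        ,  0.        ]), 'pose': array([[ 0.8695204 , -0.26404278,  0.41739153,  0.88244161],
       [ 0.49364618,  0.49155047, -0.71742009, -0.53464098],
       [-0.01573941,  0.82985513,  0.55775687,  0.45837374],
       [ 0.        ,  0.        ,  0.        ,  1.        ]])}
top {'vertical_fov': 44.54729496352891, 'cx': 286.02434572836705, 'cy': 210.97832041879, 'dist_coeffs': array([0.00133608, 0.        , 0.        , 0.        , 0.        ]), 'pose': array([[-0.02409883,  0.98846384, -0.14952753,  0.45225916],
       [-0.99955299, -0.02117676,  0.0211038 ,  0.00841189],
       [ 0.01769383,  0.14996926,  0.98853232,  0.7827743 ],
       [ 0.        ,  0.        ,  0.        ,  1.        ]])}
wrist {'vertical_fov': 63.956550483688716, 'cx': 280.79568382565805, 'cy': 205.97371487154894, 'dist_coeffs': array([-0.02376232,  0.        ,  0.        ,  0.        ,  0.        ]), 'tool_from_camera': array([[ 3.40437707e-04,  2.77684984e-01, -9.60672126e-01,
        -1.30234434e-01],
       [ 3.02715338e-04,  9.60672109e-01,  2.77685087e-01,
         6.98454868e-02],
       [ 9.99999896e-01, -3.85344662e-04,  2.42989506e-04,
        -4.70641474e-04],
       [ 0.00000000e+00,  0.00000000e+00,  0.00000000e+00,
         1.00000000e+00]])}
```

View pics/top0.png

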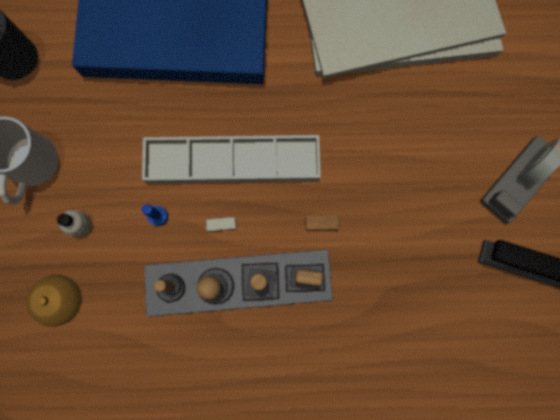

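View pics/scene0.png

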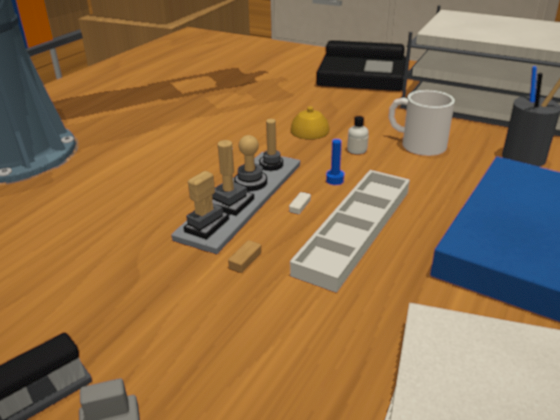

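View pics/wrist0.png

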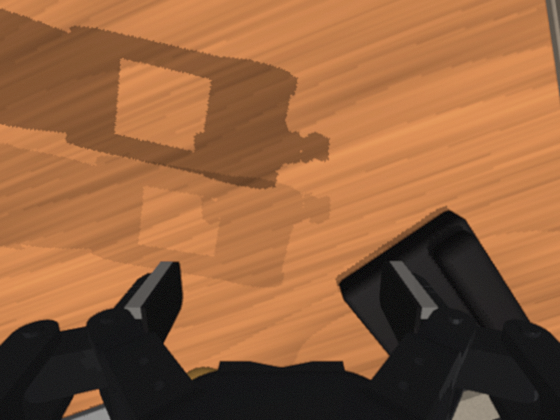

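```bash
python3 - <<'E'
import cv2
im=cv2.imread("pics/top0.png")
a=cv2.resize(im[125:195,130:330],None,fx=4,fy=4,interpolation=cv2.INTER_CUBIC)
b=cv2.resize(im[245:320,135:340],None,fx=3.9,fy=3.9,interpolation=cv2.INTER_CUBIC)[:,:800]
cv2.imwrite("pics/zr.png",cv2.convertScaleAbs(a,alpha=1.3));cv2.imwrite("pics/zt.png",cv2.convertScaleAbs(b,alpha=1.8))
E
```

```text
(no output)
```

View pics/zr.png

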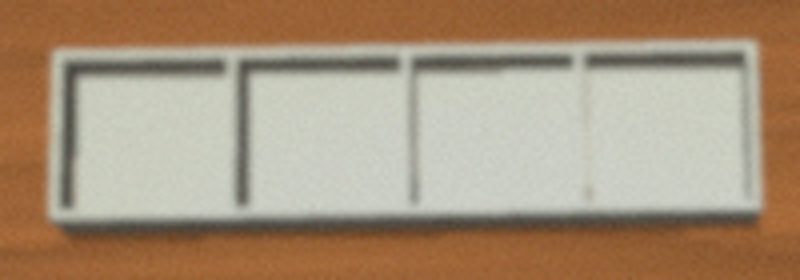

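View pics/zt.png

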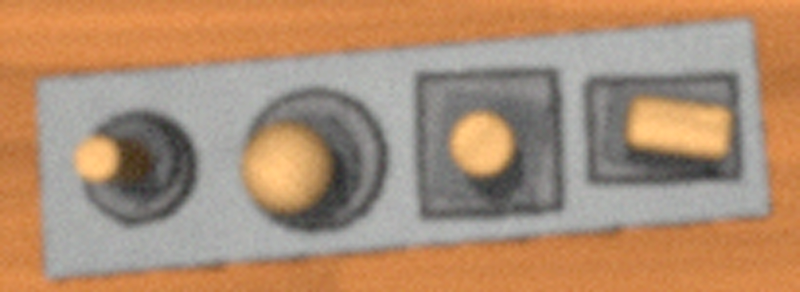

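```bash
cat > h.py <<'E'
import numpy as np, cv2
from bench import ctrl, eyes
from scipy.optimize import least_squares
from scipy.spatial.transform import Rotation as R
def quat(q): return R.from_quat([q[1],q[2],q[3],q[0]])
def cam(n,obs=None):
    m=eyes.camera_model(n); f=210/np.tan(np.radians(m["vertical_fov"])/2)
    K=np.array([[f,0,m["cx"]],[0,f,m["cy"]],[0,0,1]]); D=np.array(m["dist_coeffs"])
    if n=="wrist":
        T=np.eye(4);T[:3,:3]=quat(obs["eef_rot"]).as_matrix();T[:3,3]=obs["eef_pos"];P=T@m["tool_from_camera"]
    else: P=m["pose"]
    return K,D,P
def back(c,uv,z):
    K,D,P=c; n=cv2.undistortPoints(np.array(uv,float).reshape(-1,1,2),K,D).reshape(-1,2)
    d=np.c_[n[:,0],-n[:,1],-np.ones(len(n))]@P[:3,:3].T
    o=P[:3,3]; return o+d*((z-o[2])/d[:,2])[:,None]
def proj(c,X):
    K,D,P=c; X=(np.atleast_2d(X)-P[:3,3])@P[:3,:3]; X=X*[1,-1,-1]
    return cv2.projectPoints(X,np.zeros(3),np.zeros(3),K,D)[0].reshape(-1,2)
def rectfit(XY,a,b):
    # XY corners order: (+x+y),(+x,-y),(-x,-y),(-x,+y)
    L=np.array([[a,b],[a,-b],[-a,-b],[-a,b]])/2
    def f(p): c,s=np.cos(p[2]),np.sin(p[2]); return (L@np.array([[c,s],[-s,c]])+p[:2]-XY[:,:2]).ravel()
    r=least_squares(f,[*XY[:,:2].mean(0),0]); return r.x,np.abs(r.fun).max()
E
python3 - <<'E'
from h import *
c=cam("top")
z=lambda l,s,o:np.array(l)/s+o
rk=back(c,z([(52,48),(757,41),(760,210),(52,218)],4,(130-.4,125-.4)),.024); print("rack",rectfit(rk,.066,.268))
tr=back(c,z([(37,78),(750,20),(770,214),(48,277)],3.9,(135-.4,245-.4)),.012); p,e=rectfit(tr,.076,.276);print("tray",p,e)
for y in (.099,.033,-.033,-.099): print("pad",p[0]-np.sin(p[2])*y,p[1]+np.cos(p[2])*y)
t=lambda l:z(l,3.9,(134.6,244.6))
print("small",back(c,t([(98,160)]),.096)); print("round",back(c,t([(288,168)]),.077)); print("sq",back(c,t([(482,145)]),.114))
ob=back(c,t([(632,97),(733,107),(726,158),(626,143)]),.094);print("ob",rectfit(ob,.018,.036),ob)
E
```

```text
rack (array([ 0.65203867,  0.0734237 , -0.00799999]), np.float64(0.0010005249308587538))
tray [0.46340339 0.06598156 0.06029269] 0.0015330562341263065
pad 0.4574380336680921 0.16480167004785046
pad 0.4614149410306711 0.09892159561081398
pad 0.46539184839325004 0.03304152117377751
pad 0.46936875575582904 -0.03283855326325895
small [[0.46008534 0.16284313 0.096     ]]
round [[0.45595799 0.10122459 0.077     ]]
sq [[0.46175211 0.03230048 0.114     ]]
ob (array([ 0.46679489, -0.03448399, -0.15001361]), np.float64(0.0012821776122898254)) [[ 0.47710176 -0.01858712  0.094     ]
 [ 0.47288436 -0.05311533  0.094     ]
 [ 0.4556539  -0.05012069  0.094     ]
 [ 0.46153954 -0.01611281  0.094     ]]
```

```bash
python3 - <<'E'
from h import *
c=cam("scene"); im=cv2.imread("pics/scene0.png")
S=4;x0,y0=165,105
cr=cv2.convertScaleAbs(cv2.resize(im[y0:y0+145,x0:x0+150],None,fx=S,fy=S,interpolation=cv2.INTER_CUBIC),alpha=1.3)
for n,(x,y,z) in dict(s=(.4601,.1628,.096),r=(.456,.1012,.077),q=(.4618,.0323,.114),o=(.4668,-.0345,.094)).items():
    for zz in (z,.022):
        u=(proj(c,[x,y,zz])[0]+.4-(x0,y0))*S; cv2.drawMarker(cr,tuple(int(v) for v in u),(255,0,0),0,9,1); print(n,u)
cv2.imwrite("pics/zs.png",cr)
o=ctrl.get_obs(); print(quat(o["eef_rot"]).as_matrix().round(3))
E
```

```text
s [416.19418595  58.39592091]
s [420.83993332 220.91893907]
r [327.76393063 159.73053307]
r [334.4372313  282.96568919]
q [232.27306695 146.86581894]
q [250.00930621 366.75512769]
o [136.27993557 281.93486589]
o [156.06593193 458.19697253]
[[-0.001 -0.937  0.348]
 [-0.001  0.348  0.937]
 [-1.     0.    -0.001]]
```

View pics/zs.png

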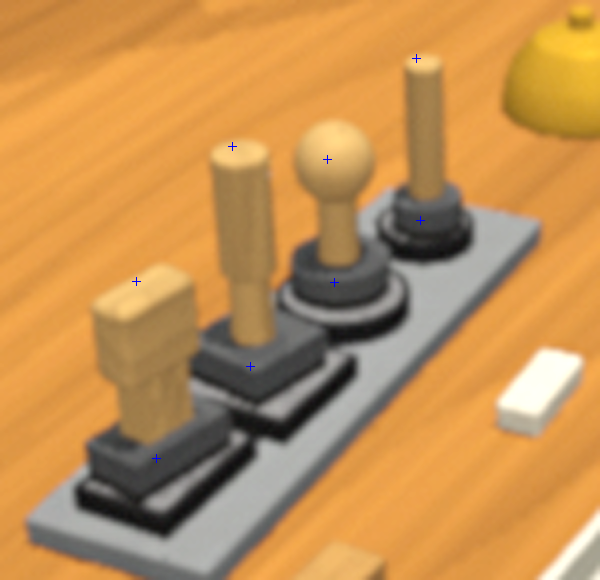

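step_arm(
  xyz=[
    [26, -38, 0],
    [52, -76, 0],
    [78, -113, 0],
    [104, -150, 0],
    [130, -188, 0],
    [156, -226, -10],
    [182, -263, -20],
    [208, -300, -30],
    [234, -338, -40],
    [260, -376, -41],
  ],
  spin=[-0.12, -0.24, -0.36, -0.48, -0.6, -0.72, -0.84, -0.96, -1.09, -1.216],
  fingers=[100, 100, 100, 100, 100, 100, 100, 100, 100, 100],
)

```text
time_s: 1.15
eef_pos: [0.46, 0.1612, 0.1999]
eef_rot: [0.706, 0.002, 0.708, -0.002]
wrist_force: [0.5, 0.7, -0.1]
opening: 0.997
```

step_arm(
  xyz=[
    [0, 0, 0],
    [0, 0, 0],
    [0, 0, 0],
  ],
  spin=[0, 0, 0],
  fingers=[100, 100, 100],
)

```text
time_s: 1.45
eef_pos: [0.4596, 0.1637, 0.2011]
eef_rot: [0.707, -0.0, 0.707, 0.0]
wrist_force: [0.5, 1.1, 0.3]
opening: 0.996
```

```bash
cat > w.py <<'E'
import sys
from h import *
o=ctrl.get_obs(); im=eyes.camera("wrist"); cv2.imwrite(f"pics/{sys.argv[1]}.png",im[:,:,::-1])
np.save(f"pics/{sys.argv[1]}.npy",np.r_[o["eef_pos"],o["eef_rot"]])
c=cam("wrist",o); M=quat(o["eef_rot"]).as_matrix()
print(o["time_s"],np.round(o["eef_pos"],4),"jaw",np.arctan2(M[1,2],M[0,2]).round(4),"open",o["opening"],np.round(o["wrist_force"],2),"down",M[:,0].round(4))
for n,p in dict(s=(.4601,.1628,.096),r=(.456,.1012,.077),q=(.4618,.0323,.114),o=(.4668,-.0345,.094)).items(): print(n,proj(c,p).round(1))
E
python3 w.py w1
```

```text
1.45 [0.4596 0.1637 0.2011] jaw 0.0005 open 0.9964866671021219 [0.53 1.12 0.3 ] down [-7.e-04  4.e-04 -1.e+00]
s [[280.9 209.5]]
r [[276.  273.4]]
q [[282.9 373.8]]
o [[288.1 416.8]]
```

View pics/w1.png

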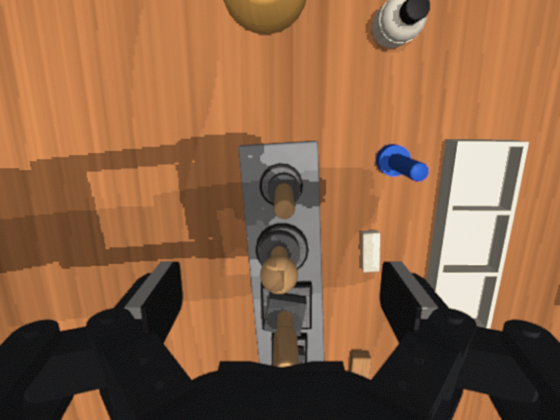

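```bash
python3 - <<'E'
import cv2
im=cv2.imread("pics/w1.png")
a=cv2.resize(im[140:330,225:375],None,fx=3,fy=3,interpolation=cv2.INTER_CUBIC)
b=cv2.resize(im[130:320,420:540],None,fx=3,fy=3,interpolation=cv2.INTER_CUBIC)
cv2.imwrite("pics/zw.png",cv2.convertScaleAbs(cv2.hconcat([a,b])[:, :800],alpha=1.3))
E
```

```text
(no output)
```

View pics/zw.png

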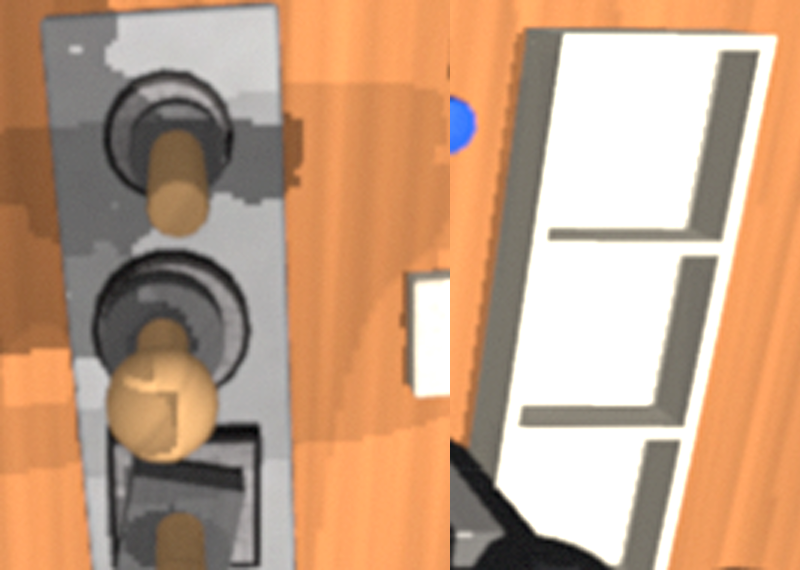

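```bash
python3 - <<'E'
from h import *
v=np.load("pics/w1.npy"); c=cam("wrist",dict(eef_pos=v[:3],eef_rot=v[3:]))
A=lambda l:np.array(l)/3+(225-.33,140-.33)
B=lambda l:(np.array(l)-(450,0))/3+(420-.33,130-.33)
print("small",back(c,A([(178,206)]),.096)); print("ball",back(c,A([(162,405)]),.077))
print("tray",back(c,A([(277,6),(43,20)]),.012)); print("rack",back(c,B([(777,37),(561,33)]),.024))
def rp(p,a,b):
    c_,s=np.cos(p[2]),np.sin(p[2]); L=np.array([[a,b],[-a,b]])/2; return L@np.array([[c_,s],[-s,c_]])+p[:2]
print("top tray",rp([.4634,.0660,.0603],.076,.276)); print("top rack",rp([.652,.0734,-.008],.066,.268))
E
```

```text
small [[0.46235077 0.16366492 0.096     ]]
ball [[0.45824732 0.10004075 0.077     ]]
tray [[0.49378967 0.20393931 0.012     ]
 [0.42050208 0.19953616 0.012     ]]
rack [[0.6861513  0.20568757 0.024     ]
 [0.61928075 0.20643152 0.024     ]]
top tray [[0.49301458 0.2060392 ]
 [0.41715271 0.20145917]]
top rack [[0.68607093 0.20713171]
 [0.62007304 0.20765971]]
```

step_arm(
  xyz=[
    [2, 0, -20],
    [2, 0, -45],
    [2, 0, -70],
    [2, 0, -95],
    [2, 0, -115],
    [2, 0, -127],
    [2, 0, -131],
    [2, 0, -131],
  ],
  spin=[0, 0, 0, 0, 0, 0, 0, 0],
  fingers=[80, 70, 70, 70, 70, 70, 70, 70],
)

```text
time_s: 2.3
eef_pos: [0.4621, 0.1636, 0.0703]
eef_rot: [0.707, -0.0, 0.707, 0.0]
wrist_force: [0.3, -0.1, 0.0]
opening: 0.7
```

```bash
python3 w.py w2
```

```text
2.3 [0.4621 0.1636 0.0703] jaw 0.0003 open 0.7004465409664102 [ 0.31 -0.06  0.05] down [-3.e-04 -0.e+00 -1.e+00]
s [[273.7 314.5]]
r [[266.5 404.7]]
q [[278.6 600.4]]
o [[288.2 621.8]]
```

View pics/w2.png

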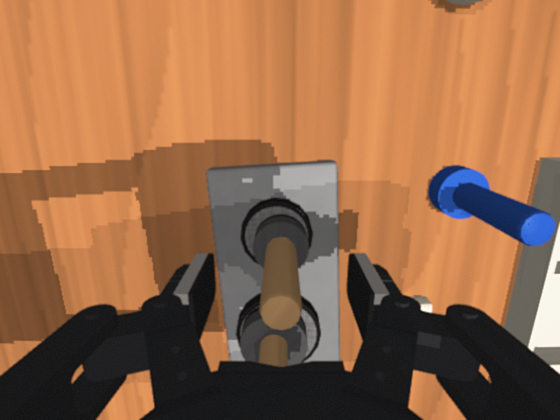

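step_arm(
  xyz=[
    [0, 1, 0],
    [0, 1, 0],
    [0, 1, 0],
    [0, 1, 0],
    [0, 1, 0],
    [0, 1, 0],
    [0, 1, 0],
    [0, 1, 0],
    [0, 1, 0],
  ],
  spin=[0, 0, 0, 0, 0, 0, 0, 0, 0],
  fingers=[70, 50, 25, 5, 0, 0, 0, 0, 0],
)

```text
time_s: 3.25
eef_pos: [0.4626, 0.164, 0.0707]
eef_rot: [0.707, 0.0, 0.707, -0.0]
wrist_force: [-0.7, -0.4, 5.3]
opening: 0.173
```

step_arm(
  xyz=[
    [0, 0, 5],
    [0, 0, 20],
    [0, 0, 45],
    [0, 0, 70],
    [0, 0, 95],
    [0, 0, 110],
    [0, 0, 110],
  ],
  spin=[0, 0, 0, 0, 0, 0, 0],
  fingers=[0, 0, 0, 0, 0, 0, 0],
)

```text
time_s: 3.95
eef_pos: [0.4637, 0.1642, 0.1825]
eef_rot: [0.709, 0.0, 0.706, -0.0]
wrist_force: [0.2, -0.5, -1.4]
opening: 0.169
```

```bash
python3 w.py w3
```

```text
3.95 [0.4637 0.1642 0.1825] jaw -0.0009 open 0.1691309546167154 [ 0.16 -0.5  -1.36] down [ 4.4e-03  5.0e-04 -1.0e+00]
s [[274.2 218.1]]
r [[269.8 285.2]]
q [[277.3 393.2]]
o [[283.5 436.1]]
```

View pics/w3.png

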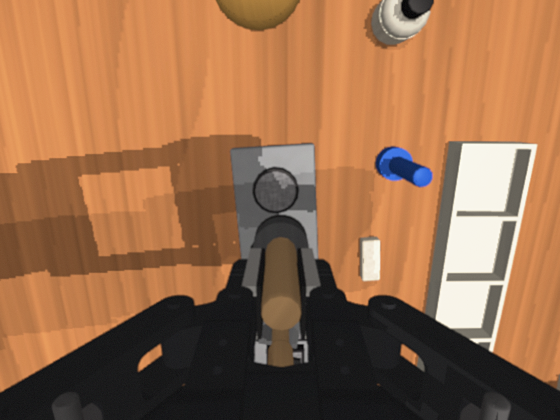

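step_arm(
  xyz=[
    [10, -10, 0],
    [30, -30, 0],
    [53, -53, 0],
    [76, -77, 0],
    [99, -100, 0],
    [122, -123, 0],
    [145, -147, 0],
    [168, -170, 0],
    [183, -185, 0],
    [189, -191, 0],
  ],
  spin=[0, 0, 0, 0, 0, 0, 0, 0, 0, 0],
  fingers=[0, 0, 0, 0, 0, 0, 0, 0, 0, 0],
)

```text
time_s: 5.0
eef_pos: [0.6518, -0.0297, 0.1779]
eef_rot: [0.706, 0.001, 0.708, -0.001]
wrist_force: [0.3, 0.9, -1.0]
opening: 0.167
```

step_arm(
  xyz=[
    [0, 0, 0],
    [0, 0, -10],
    [0, 0, -30],
    [0, 0, -50],
    [0, 0, -70],
    [0, 0, -85],
    [0, 0, -95],
    [0, 0, -100],
    [0, 0, -100],
  ],
  spin=[0, 0, 0, 0, 0, 0, 0, 0, 0],
  fingers=[0, 0, 0, 0, 0, 0, 0, 0, 0],
)

```text
time_s: 5.9
eef_pos: [0.651, -0.0267, 0.0798]
eef_rot: [0.707, 0.0, 0.707, -0.0]
wrist_force: [-0.1, -0.2, -0.7]
opening: 0.166
```

```bash
python3 w.py w4
```

```text
5.9 [ 0.651  -0.0267  0.0798] jaw -0.0007 open 0.16640904376954038 [-0.13 -0.19 -0.72] down [-8.e-04  2.e-04 -1.e+00]
s [[-362.1 -286.1]]
r [[-254.4  -47.8]]
q [[-323.9  154.3]]
o [[-162.6  307.7]]
```

View pics/w4.png

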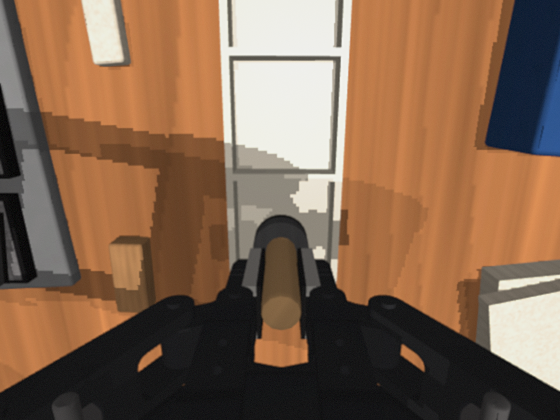

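step_arm(
  xyz=[
    [0, 0, -10],
    [0, 0, -18],
    [0, 0, -22],
    [0, 0, -24],
    [0, 0, -25],
    [0, 0, -25],
    [0, 0, -25],
  ],
  spin=[0, 0, 0, 0, 0, 0, 0],
  fingers=[0, 0, 0, 0, 0, 0, 0],
)

```text
time_s: 6.65
eef_pos: [0.6515, -0.027, 0.0556]
eef_rot: [0.707, 0.0, 0.707, -0.0]
wrist_force: [0.2, 0.2, -0.6]
opening: 0.17
```

step_arm(
  xyz=[
    [0, 0, -1],
    [0, 0, -1],
    [0, 0, -1],
  ],
  spin=[0, 0, 0],
  fingers=[0, 0, 0],
)

```text
time_s: 6.95
eef_pos: [0.6517, -0.0271, 0.0548]
eef_rot: [0.707, 0.0, 0.707, -0.0]
wrist_force: [-0.4, 0.2, 1.4]
opening: 0.177
```

step_arm(
  xyz=[
    [0, 0, 0],
    [0, 0, 0],
    [0, 0, 0],
    [0, 0, 0],
    [0, 0, 0],
    [0, 0, 20],
    [0, 0, 50],
    [0, 0, 90],
    [0, 0, 125],
    [0, 0, 140],
  ],
  spin=[0, 0, 0, 0, 0, 0, 0, 0, 0, 0],
  fingers=[25, 40, 60, 60, 60, 60, 60, 60, 60, 80],
)

```text
time_s: 7.95
eef_pos: [0.6532, -0.0274, 0.1988]
eef_rot: [0.709, -0.0, 0.705, -0.001]
wrist_force: [-0.0, 0.3, 0.6]
opening: 0.752
```

```bash
python3 w.py w5
```

```text
7.95 [ 0.6532 -0.0274  0.1988] jaw -0.0009 open 0.7518319820802498 [-0.01  0.26  0.55] down [ 0.0062 -0.0014 -1.    ]
s [[-48.8 -99.3]]
r [[-8.8 21.9]]
q [[-23.2 127.5]]
o [[ 28.2 217.9]]
```

View pics/w5.png

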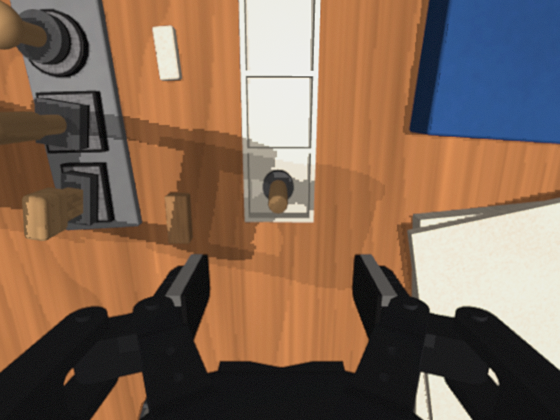

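step_arm(
  xyz=[
    [-15, 10, 5],
    [-45, 30, 5],
    [-80, 53, 5],
    [-115, 76, 5],
    [-150, 99, 5],
    [-178, 118, 5],
    [-193, 128, 5],
    [-193, 128, -10],
    [-193, 128, -30],
    [-193, 128, -30],
  ],
  spin=[0, 0, 0, 0, 0, 0, 0, 0, 0, 0],
  fingers=[80, 80, 80, 80, 80, 80, 80, 80, 80, 80],
)

```text
time_s: 9.0
eef_pos: [0.4563, 0.1009, 0.1613]
eef_rot: [0.705, 0.0, 0.709, -0.0]
wrist_force: [-0.1, 0.8, 0.7]
opening: 0.797
```

step_arm(
  xyz=[
    [0, 0, 0],
    [0, 0, 0],
  ],
  spin=[0, 0],
  fingers=[80, 80],
)

```text
time_s: 9.2
eef_pos: [0.459, 0.1008, 0.1649]
eef_rot: [0.707, 0.0, 0.707, -0.001]
wrist_force: [-1.0, 0.8, 0.4]
opening: 0.8
```

```bash
python3 w.py w6
```

```text
9.2 [0.459  0.1008 0.1649] jaw -0.0013 open 0.7998676001708461 [-0.96  0.76  0.39] down [ 8.e-04 -1.e-04 -1.e+00]
s [[281.6 122.9]]
r [[275.5 214.8]]
q [[284.4 336.1]]
o [[290.6 394.1]]
```

View pics/w6.png

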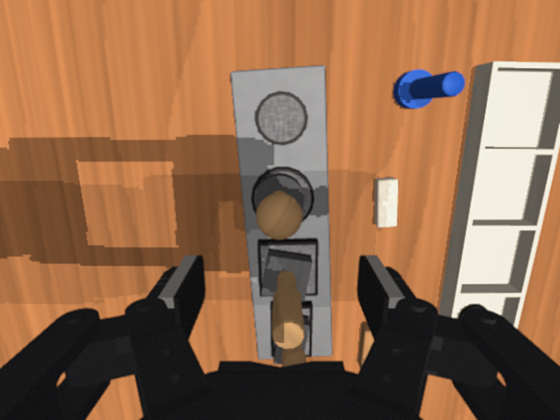

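step_arm(
  xyz=[
    [0, 0, -15],
    [0, 0, -40],
    [0, 0, -65],
    [0, 0, -84],
    [0, 0, -92],
    [0, 0, -94],
    [0, 0, -94],
    [0, 0, -94],
  ],
  spin=[0, 0, 0, 0, 0, 0, 0, 0],
  fingers=[80, 80, 80, 80, 80, 80, 80, 80],
)

```text
time_s: 10.05
eef_pos: [0.4593, 0.101, 0.0714]
eef_rot: [0.708, 0.0, 0.706, -0.0]
wrist_force: [-0.3, 0.1, 0.3]
opening: 0.805
```

step_arm(
  xyz=[
    [0, 0, 0],
    [0, 0, 0],
    [0, 0, 0],
    [0, 0, 0],
    [0, 0, 0],
    [0, 0, 0],
    [0, 0, 0],
    [0, 0, 0],
    [0, 0, 0],
  ],
  spin=[0, 0, 0, 0, 0, 0, 0, 0, 0],
  fingers=[65, 50, 40, 30, 20, 10, 0, 0, 0],
)

```text
time_s: 10.95
eef_pos: [0.4585, 0.101, 0.0709]
eef_rot: [0.707, 0.0, 0.707, -0.0]
wrist_force: [-1.9, -0.1, 5.7]
opening: 0.338
```

step_arm(
  xyz=[
    [0, 0, 5],
    [0, 0, 20],
    [0, 0, 45],
    [0, 0, 70],
    [0, 0, 95],
    [0, 0, 110],
    [0, 0, 110],
    [0, 0, 110],
  ],
  spin=[0, 0, 0, 0, 0, 0, 0, 0],
  fingers=[0, 0, 0, 0, 0, 0, 0, 0],
)

```text
time_s: 11.75
eef_pos: [0.458, 0.101, 0.18]
eef_rot: [0.707, 0.0, 0.707, -0.0]
wrist_force: [-0.3, -0.5, -0.9]
opening: 0.338
```

```bash
python3 w.py w7
```

```text
11.75 [0.458 0.101 0.18 ] jaw -0.001 open 0.3382476469499852 [-0.33 -0.5  -0.89] down [-1.e-04  0.e+00 -1.e+00]
s [[283.3 122.3]]
r [[277.3 208.8]]
q [[285.7 322. ]]
o [[291.4 379. ]]
```

View pics/w7.png

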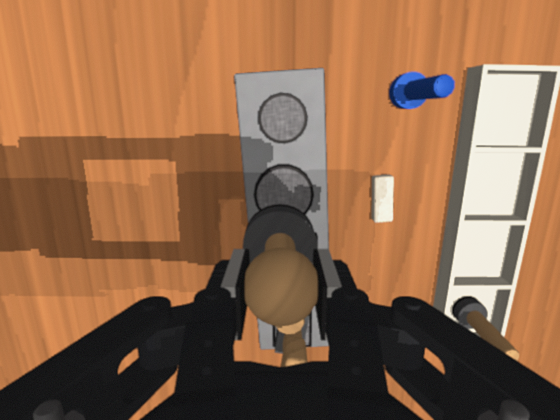

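step_arm(
  xyz=[
    [10, -3, 0],
    [30, -9, 0],
    [55, -17, 0],
    [80, -25, 0],
    [105, -33, 0],
    [130, -41, 0],
    [155, -49, 0],
    [178, -56, 0],
    [190, -60, 0],
    [194, -61, 0],
  ],
  spin=[0, 0, 0, 0, 0, 0, 0, 0, 0, 0],
  fingers=[0, 0, 0, 0, 0, 0, 0, 0, 0, 0],
)

```text
time_s: 12.8
eef_pos: [0.6532, 0.039, 0.1783]
eef_rot: [0.706, 0.001, 0.708, -0.001]
wrist_force: [-0.0, -0.3, -1.0]
opening: 0.334
```

step_arm(
  xyz=[
    [0, 0, 0],
    [0, 0, -10],
    [0, 0, -30],
    [0, 0, -55],
    [0, 0, -80],
    [0, 0, -100],
    [0, 0, -112],
    [0, 0, -120],
    [0, 0, -124],
    [0, 0, -125],
  ],
  spin=[0, 0, 0, 0, 0, 0, 0, 0, 0, 0],
  fingers=[0, 0, 0, 0, 0, 0, 0, 0, 0, 0],
)

```text
time_s: 13.8
eef_pos: [0.6525, 0.0401, 0.0555]
eef_rot: [0.707, 0.0, 0.707, -0.0]
wrist_force: [-0.8, -0.5, 0.0]
opening: 0.339
```

step_arm(
  xyz=[
    [0, 0, 0],
    [0, 0, -1],
    [0, 0, -1],
    [0, 0, -1],
  ],
  spin=[0, 0, 0, 0],
  fingers=[0, 0, 0, 0],
)

```text
time_s: 14.2
eef_pos: [0.6529, 0.0399, 0.055]
eef_rot: [0.708, 0.0, 0.707, -0.0]
wrist_force: [0.2, -0.1, 0.8]
opening: 0.344
```

```bash
python3 w.py w8
```

```text
14.2 [0.6529 0.0399 0.055 ] jaw -0.001 open 0.34370928889744917 [ 0.23 -0.14  0.8 ] down [ 1.4e-03 -1.0e-04 -1.0e+00]
s [[-449.7  -79.2]]
r [[-292.   143.2]]
q [[-351.8  387.1]]
o [[-176.1  483.8]]
```

View pics/w8.png

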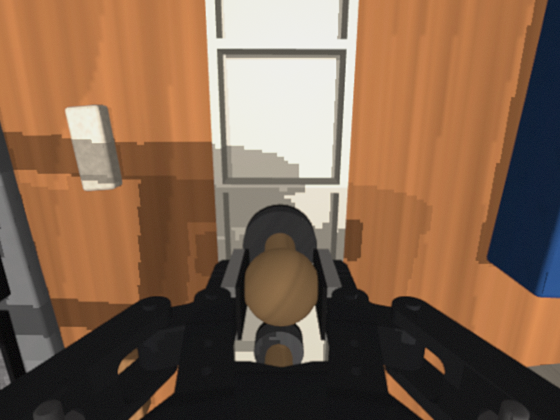

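Seated. Release and rise.

step_arm(
  xyz=[
    [0, 0, 0],
    [0, 0, 0],
    [0, 0, 0],
    [0, 0, 0],
    [0, 0, 0],
    [0, 0, 20],
    [0, 0, 50],
    [0, 0, 90],
    [0, 0, 125],
    [0, 0, 145],
  ],
  spin=[0, 0, 0, 0, 0, 0, 0, 0, 0, 0],
  fingers=[42, 55, 70, 75, 75, 75, 75, 75, 75, 75],
)

```text
time_s: 15.25
eef_pos: [0.6537, 0.0399, 0.2032]
eef_rot: [0.709, 0.0, 0.705, -0.001]
wrist_force: [0.3, 0.4, 0.3]
opening: 0.753
```

```bash
python3 w.py w9
```

```text
15.25 [0.6537 0.0399 0.2032] jaw -0.001 open 0.7531027786111574 [0.33 0.39 0.3 ] down [ 4.8e-03 -5.0e-04 -1.0e+00]
s [[-18.9  26.3]]
r [[ 15.7 122.2]]
q [[  5.6 225.5]]
o [[ 49.5 294.9]]
```

View pics/w9.png

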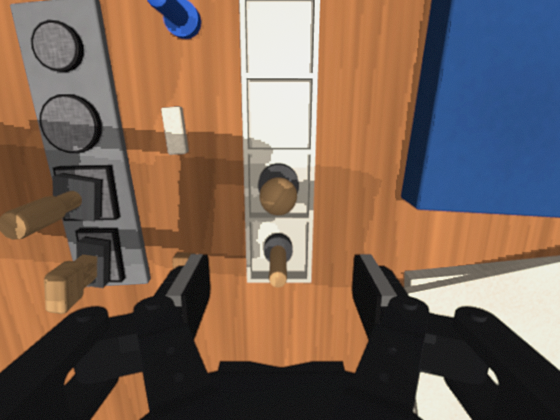

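step_arm(
  xyz=[
    [-15, 0, 0],
    [-45, -2, 0],
    [-80, -3, 0],
    [-115, -5, 0],
    [-150, -6, 0],
    [-175, -7, 0],
    [-188, -7, 0],
    [-188, -7, -15],
    [-188, -7, -25],
    [-188, -7, -25],
  ],
  spin=[0, 0, 0, 0, 0, 0, 0, 0, 0, 0],
  fingers=[75, 75, 75, 75, 75, 75, 75, 75, 75, 75],
)

```text
time_s: 16.3
eef_pos: [0.4631, 0.0332, 0.1725]
eef_rot: [0.706, 0.001, 0.708, -0.0]
wrist_force: [-0.1, 0.5, 0.8]
opening: 0.751
```

step_arm(
  xyz=[
    [0, 0, 0],
    [0, 0, 0],
  ],
  spin=[0, 0],
  fingers=[75, 75],
)

```text
time_s: 16.5
eef_pos: [0.4648, 0.0329, 0.1746]
eef_rot: [0.707, 0.0, 0.707, -0.0]
wrist_force: [-0.2, -0.0, -0.0]
opening: 0.753
```

```bash
python3 w.py w10
```

```text
16.5 [0.4648 0.0329 0.1746] jaw -0.001 open 0.7525423583821605 [-0.22 -0.   -0.02] down [ 3.e-04 -1.e-04 -1.e+00]
s [[271.3  -3.7]]
r [[266.5 111.3]]
q [[275.  230.3]]
o [[283.  308.1]]
```

View pics/w10.png

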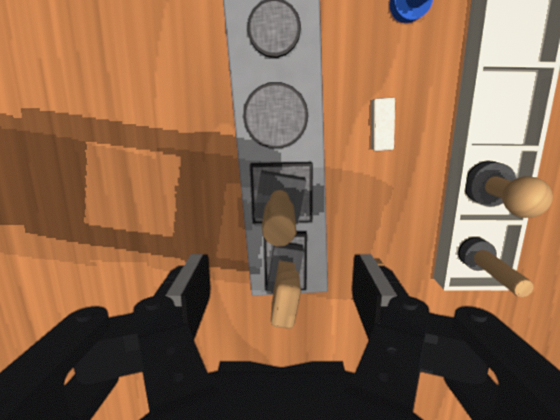

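step_arm(
  xyz=[
    [0, 0, -15],
    [0, 0, -40],
    [0, 0, -65],
    [0, 0, -82],
    [0, 0, -90],
    [0, 0, -92],
    [0, 0, -92],
  ],
  spin=[0, 0, 0, 0, 0, 0, 0],
  fingers=[75, 75, 75, 75, 75, 75, 75],
)

```text
time_s: 17.25
eef_pos: [0.4648, 0.0329, 0.0828]
eef_rot: [0.707, 0.0, 0.707, -0.0]
wrist_force: [0.4, 0.3, -0.6]
opening: 0.751
```

step_arm(
  xyz=[
    [0, 0, 0],
    [0, 0, 0],
    [0, 0, 0],
    [0, 0, 0],
    [0, 0, 0],
    [0, 0, 0],
    [0, 0, 0],
    [0, 0, 0],
    [0, 0, 0],
  ],
  spin=[0, 0, 0, 0, 0, 0, 0, 0, 0],
  fingers=[60, 45, 35, 25, 15, 5, 0, 0, 0],
)

```text
time_s: 18.15
eef_pos: [0.4648, 0.033, 0.0829]
eef_rot: [0.707, 0.0, 0.707, -0.0]
wrist_force: [-0.3, 0.3, 6.1]
opening: 0.247
```

step_arm(
  xyz=[
    [0, 0, 5],
    [0, 0, 20],
    [0, 0, 45],
    [0, 0, 70],
    [0, 0, 95],
    [0, 0, 110],
    [0, 0, 110],
    [0, 0, 110],
  ],
  spin=[0, 0, 0, 0, 0, 0, 0, 0],
  fingers=[0, 0, 0, 0, 0, 0, 0, 0],
)

```text
time_s: 18.95
eef_pos: [0.4639, 0.033, 0.1918]
eef_rot: [0.707, 0.0, 0.707, -0.0]
wrist_force: [0.7, -0.5, -1.9]
opening: 0.241
```

```bash
python3 w.py w11
```

```text
18.95 [0.4639 0.033  0.1918] jaw -0.001 open 0.2410694775513283 [ 0.72 -0.53 -1.86] down [-4.e-04  0.e+00 -1.e+00]
s [[273.6   5.7]]
r [[268.9 111.3]]
q [[276.8 221.3]]
o [[284.  295.4]]
```

View pics/w11.png

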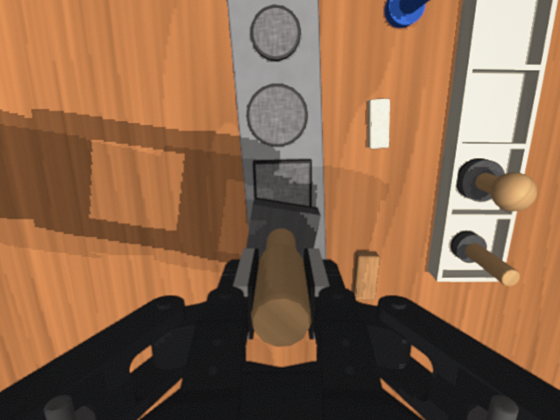

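step_arm(
  xyz=[
    [10, 4, 0],
    [30, 12, 0],
    [55, 21, 0],
    [80, 31, 0],
    [105, 41, 0],
    [130, 50, 0],
    [155, 60, 0],
    [174, 67, 0],
    [185, 72, 0],
    [188, 73, 0],
  ],
  spin=[0.0, 0.02, 0.04, 0.06, 0.08, 0.1, 0.12, 0.14, 0.15, 0.15],
  fingers=[0, 0, 0, 0, 0, 0, 0, 0, 0, 0],
)

```text
time_s: 20.0
eef_pos: [0.653, 0.1069, 0.1902]
eef_rot: [0.704, -0.053, 0.706, 0.053]
wrist_force: [-0.4, -1.0, -0.2]
opening: 0.238
```

step_arm(
  xyz=[
    [0, 0, 0],
    [0, 0, -10],
    [0, 0, -30],
    [0, 0, -55],
    [0, 0, -80],
    [0, 0, -100],
    [0, 0, -112],
    [0, 0, -120],
    [0, 0, -124],
    [0, 0, -125],
  ],
  spin=[0, 0, 0, 0, 0, 0, 0, 0, 0, 0],
  fingers=[0, 0, 0, 0, 0, 0, 0, 0, 0, 0],
)

```text
time_s: 21.0
eef_pos: [0.6525, 0.1059, 0.0675]
eef_rot: [0.705, -0.053, 0.705, 0.053]
wrist_force: [-0.7, -0.6, 0.2]
opening: 0.245
```

step_arm(
  xyz=[
    [0, 0, 0],
    [0, 0, -1],
    [0, 0, -1],
    [0, 0, -1],
  ],
  spin=[0, 0, 0, 0],
  fingers=[0, 0, 0, 0],
)

```text
time_s: 21.4
eef_pos: [0.6527, 0.1061, 0.0669]
eef_rot: [0.706, -0.053, 0.705, 0.053]
wrist_force: [0.1, 1.0, 0.2]
opening: 0.242
```

```bash
python3 w.py w12
```

```text
21.4 [0.6527 0.1061 0.0669] jaw 0.1491 open 0.24217443383379475 [0.11 0.95 0.19] down [ 0.0011 -0.     -1.    ]
s [[-315.7   67.2]]
r [[-204.8  231.2]]
q [[-267.4  443.5]]
o [[-149.8  511. ]]
```

View pics/w12.png

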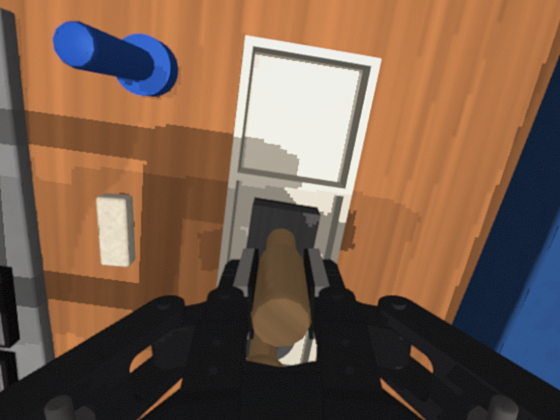

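step_arm(
  xyz=[
    [0, 0, 0],
    [0, 0, 0],
    [0, 0, 0],
    [0, 0, 0],
    [0, 0, 0],
    [0, 0, 20],
    [0, 0, 50],
    [0, 0, 90],
    [0, 0, 125],
    [0, 0, 140],
  ],
  spin=[0, 0, 0, 0, 0, 0, 0, 0, 0, 0],
  fingers=[32, 45, 60, 70, 75, 75, 75, 75, 75, 75],
)

```text
time_s: 22.45
eef_pos: [0.6542, 0.106, 0.2109]
eef_rot: [0.707, -0.053, 0.703, 0.052]
wrist_force: [0.2, -0.4, 0.0]
opening: 0.75
```

```bash
python3 w.py w13
```

```text
22.45 [0.6542 0.106  0.2109] jaw 0.1491 open 0.7501341062060893 [ 0.25 -0.35  0.01] down [ 6.4e-03 -1.0e-04 -1.0e+00]
s [[16.  87.5]]
r [[ 33.2 168.5]]
q [[ 12.1 267.9]]
o [[ 41.4 327.4]]
```

View pics/w13.png

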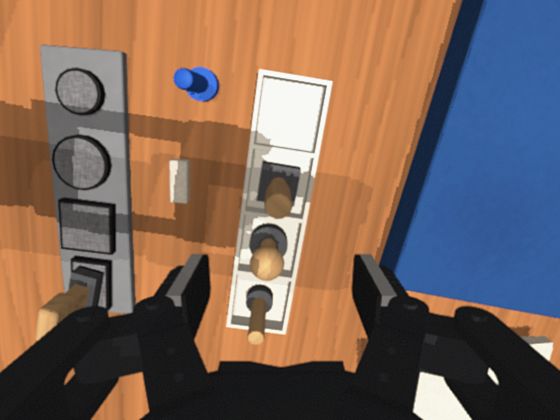

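step_arm(
  xyz=[
    [-15, -11, 0],
    [-40, -31, 0],
    [-70, -54, 0],
    [-100, -77, 0],
    [-130, -100, 0],
    [-155, -119, 0],
    [-174, -134, 0],
    [-183, -140, -10],
    [-183, -140, -30],
    [-183, -140, -40],
  ],
  spin=[-0.03, -0.07, -0.12, -0.17, -0.22, -0.26, -0.29, -0.3, -0.3, -0.3],
  fingers=[75, 75, 75, 75, 75, 75, 75, 75, 75, 75],
)

```text
time_s: 23.5
eef_pos: [0.4679, -0.0336, 0.1636]
eef_rot: [0.704, 0.054, 0.706, -0.053]
wrist_force: [-0.5, 0.8, 0.5]
opening: 0.752
```

step_arm(
  xyz=[
    [0, 0, 0],
    [0, 0, 0],
    [0, 0, 0],
  ],
  spin=[0, 0, 0],
  fingers=[75, 75, 75],
)

```text
time_s: 23.8
eef_pos: [0.4699, -0.0339, 0.1667]
eef_rot: [0.705, 0.053, 0.705, -0.053]
wrist_force: [-0.0, -1.0, -0.1]
opening: 0.75
```

```bash
python3 w.py w14
```

```text
23.8 [ 0.4699 -0.0339  0.1667] jaw -0.1504 open 0.7504522034389716 [-0.   -1.   -0.13] down [ 7.e-04 -2.e-04 -1.e+00]
s [[ 199.1 -151.7]]
r [[221.4  -0.3]]
q [[245.6 120.1]]
o [[275.1 224.4]]
```

View pics/w14.png

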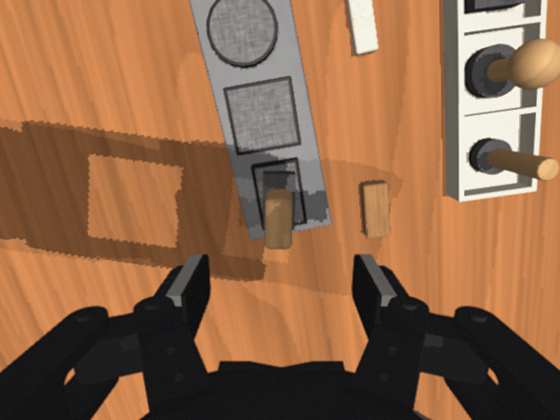

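step_arm(
  xyz=[
    [-1, 0, -15],
    [-1, 0, -40],
    [-1, 0, -65],
    [-1, 0, -84],
    [-1, 0, -94],
    [-1, 0, -96],
    [-1, 0, -96],
  ],
  spin=[0, 0, 0, 0, 0, 0, 0],
  fingers=[75, 75, 75, 75, 75, 75, 75],
)

```text
time_s: 24.55
eef_pos: [0.4688, -0.0341, 0.0708]
eef_rot: [0.705, 0.053, 0.705, -0.053]
wrist_force: [-0.1, 0.6, 1.0]
opening: 0.75
```

```bash
python3 w.py w15
```

```text
24.55 [ 0.4688 -0.0341  0.0708] jaw -0.1508 open 0.7496250312996754 [-0.1   0.58  0.96] down [ 7.e-04 -2.e-04 -1.e+00]
s [[ 109.2 -447.3]]
r [[172.4 -96.9]]
q [[211.6 131.1]]
o [[273.7 310.4]]
```

View pics/w15.png

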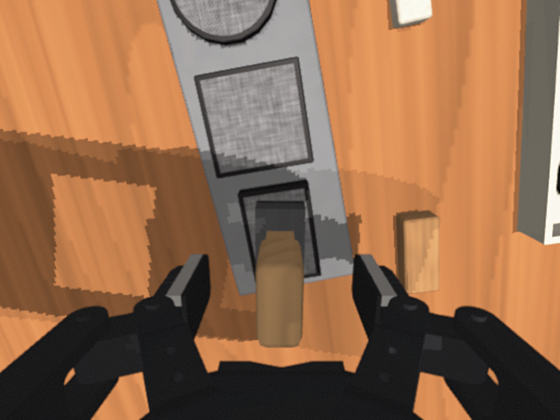

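Aligned and centred between the fingers. Close and lift.

step_arm(
  xyz=[
    [0, 0, 0],
    [0, 0, 0],
    [0, 0, 0],
    [0, 0, 0],
    [0, 0, 0],
    [0, 0, 0],
    [0, 0, 0],
    [0, 0, 0],
    [0, 0, 0],
  ],
  spin=[0, 0, 0, 0, 0, 0, 0, 0, 0],
  fingers=[60, 45, 35, 25, 15, 5, 0, 0, 0],
)

```text
time_s: 25.5
eef_pos: [0.4686, -0.0341, 0.0706]
eef_rot: [0.705, 0.053, 0.705, -0.053]
wrist_force: [-1.6, 1.2, 5.2]
opening: 0.2
```

step_arm(
  xyz=[
    [0, 0, 5],
    [0, 0, 20],
    [0, 0, 45],
    [0, 0, 70],
    [0, 0, 95],
    [0, 0, 110],
    [0, 0, 110],
    [0, 0, 110],
  ],
  spin=[0, 0, 0, 0, 0, 0, 0, 0],
  fingers=[0, 0, 0, 0, 0, 0, 0, 0],
)

```text
time_s: 26.3
eef_pos: [0.4678, -0.0339, 0.1797]
eef_rot: [0.705, 0.053, 0.705, -0.053]
wrist_force: [0.4, -0.2, -2.0]
opening: 0.2
```

```bash
python3 w.py w16
```

```text
26.3 [ 0.4678 -0.0339  0.1797] jaw -0.1511 open 0.2002920911178735 [ 0.43 -0.2  -1.99] down [-6.e-04  2.e-04 -1.e+00]
s [[ 208.6 -134.2]]
r [[228.3   5.7]]
q [[251.6 118.9]]
o [[278.6 217.7]]
```

View pics/w16.png

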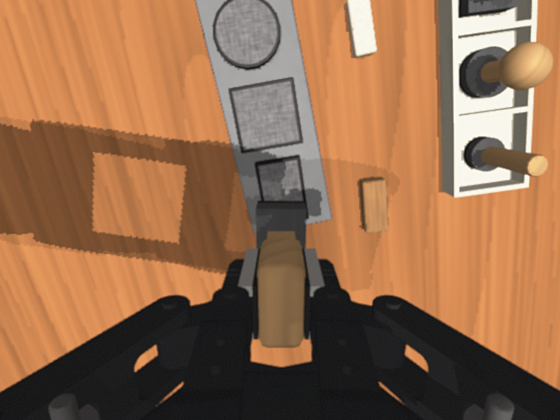

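step_arm(
  xyz=[
    [10, 11, 0],
    [30, 33, 0],
    [52, 58, 0],
    [76, 85, 0],
    [100, 111, 0],
    [124, 138, 0],
    [148, 165, 0],
    [168, 187, 0],
    [180, 201, 0],
    [185, 206, 0],
  ],
  spin=[0.0, 0.02, 0.04, 0.06, 0.08, 0.1, 0.12, 0.14, 0.145, 0.145],
  fingers=[0, 0, 0, 0, 0, 0, 0, 0, 0, 0],
)

```text
time_s: 27.35
eef_pos: [0.6534, 0.1745, 0.1781]
eef_rot: [0.706, 0.002, 0.708, -0.001]
wrist_force: [0.1, -0.6, -1.6]
opening: 0.203
```

step_arm(
  xyz=[
    [0, 0, 0],
    [0, 0, -10],
    [0, 0, -30],
    [0, 0, -55],
    [0, 0, -75],
    [0, 0, -90],
    [0, 0, -95],
    [0, 0, -95],
  ],
  spin=[0, 0, 0, 0, 0, 0, 0, 0],
  fingers=[0, 0, 0, 0, 0, 0, 0, 0],
)

```text
time_s: 28.15
eef_pos: [0.6526, 0.1715, 0.0844]
eef_rot: [0.707, 0.002, 0.708, -0.002]
wrist_force: [0.3, 0.1, -1.1]
opening: 0.199
```

```bash
python3 w.py w17
```

```text
28.15 [0.6526 0.1715 0.0844] jaw -0.0066 open 0.19907045052739286 [ 0.33  0.09 -1.11] down [-1.6e-03 -2.0e-04 -1.0e+00]
s [[-170.7  307.8]]
r [[-88.8 389. ]]
q [[-104.  557.]]
o [[-22.9 587.3]]
```

View pics/w17.png

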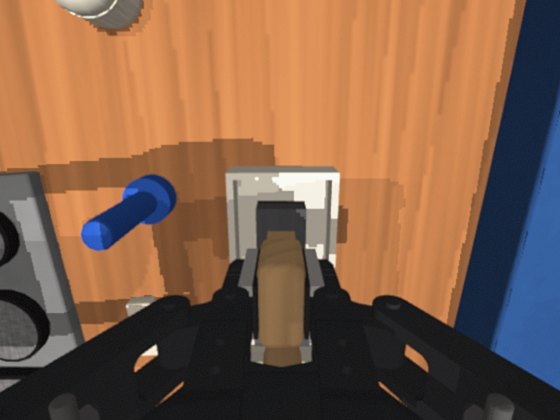

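step_arm(
  xyz=[
    [0, 0, -10],
    [0, 0, -20],
    [0, 0, -26],
    [0, 0, -29],
    [0, 0, -30],
    [0, 0, -31],
    [0, 0, -31],
    [0, 0, -31],
  ],
  spin=[0, 0, 0, 0, 0, 0, 0, 0],
  fingers=[0, 0, 0, 0, 0, 0, 0, 0],
)

```text
time_s: 29.0
eef_pos: [0.6535, 0.1721, 0.0547]
eef_rot: [0.707, 0.002, 0.707, -0.002]
wrist_force: [-0.6, -0.3, 1.4]
opening: 0.203
```

step_arm(
  xyz=[
    [0, 0, 0],
    [0, 0, 0],
    [0, 0, 0],
    [0, 0, 0],
    [0, 0, 0],
    [0, 0, 20],
    [0, 0, 50],
    [0, 0, 90],
    [0, 0, 125],
    [0, 0, 150],
  ],
  spin=[0, 0, 0, 0, 0, 0, 0, 0, 0, 0],
  fingers=[28, 38, 50, 55, 55, 55, 55, 55, 55, 55],
)

```text
time_s: 30.0
eef_pos: [0.6542, 0.1721, 0.2076]
eef_rot: [0.708, 0.002, 0.706, -0.002]
wrist_force: [0.3, 0.2, -0.1]
opening: 0.55
```

step_arm(
  xyz=[
    [-40, 0, 20],
    [-80, 0, 30],
    [-120, 0, 30],
    [-160, 0, 30],
    [-200, 20, 30],
    [-230, 40, 30],
    [-260, 60, 30],
    [-260, 60, 30],
    [-260, 60, 30],
  ],
  spin=[0, 0, 0, 0, 0, 0, 0, 0, 0],
  fingers=[55, 55, 55, 55, 55, 55, 55, 55, 55],
)

```text
time_s: 30.9
eef_pos: [0.3932, 0.2324, 0.2347]
eef_rot: [0.708, 0.002, 0.707, -0.001]
wrist_force: [0.5, 0.2, -0.2]
opening: 0.551
```

```bash
python3 - <<'E'
from h import *
for n in("top","scene"): cv2.imwrite(f"pics/{n}9.png",eyes.camera(n)[:,:,::-1])
a=cv2.imread("pics/top9.png")[100:330,100:360]; b=cv2.imread("pics/scene9.png")[100:330,160:420]
cv2.imwrite("pics/fin.png",cv2.convertScaleAbs(cv2.resize(cv2.vconcat([a,b]),None,fx=1.3,fy=1.3),alpha=1.3))
cv2.imwrite("pics/fin.png",cv2.convertScaleAbs(cv2.hconcat([cv2.resize(a,None,fx=1.53,fy=1.53),cv2.resize(b,None,fx=1.53,fy=1.53)]),alpha=1.3))
E
```

```text
(no output)
```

View pics/fin.png

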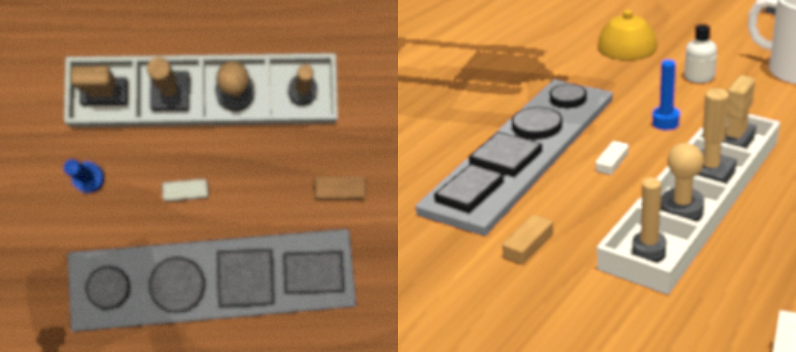

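All four stamps stand upright in their wells. From the left they are oblong, square, round and small, and the blue look-alike hasn't moved.

```bash
python3 -c "
from bench import hand_in; print(hand_in())"
```

```text
the job is handed in; nothing more can be done
None
```

All four stamps are in the rack in reverse order, one per well: oblong, square, round and small, from left to right as seen from the robot. I handed the job in after about 31 s of the 104 s allowed.

**Last checks:** The final top and scene pictures show each stamp upright in its own well and let go. They also show the arm clear and the blue look-alike still in place. I judged upright and still by eye from those pictures. The highest wrist force I read was about 6 N, though I only read it at the end of each move.

**What disagreed:** The top camera put the stamps about 2–3 mm nearer the robot than the wrist camera did, and the scene camera showed a similar offset. I took the wrist camera's values for the grasps, and every grasp came out centred. The small stamp stands a few millimetres off the middle of its well, clear of the walls.

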